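# Load a terminal strip into a programming fixture and close its hold-down rail

### The job

Load the loose terminal strip into the channel of the programming fixture: push its end back against the spring follower, lower it flat onto the channel floor and let the spring carry its other end home under the fixed lip, and let go. Then swing the hinged rail down over it until both catches hold it shut. Do it gently, without forcing the strip or the rail, and leave the other things on the mat where they are.

Things in the scene. Friction and masses are not known exactly. Their poses are not given: they have to be found in the camera images.
- strip: Loose narrow board 30 x 120 mm, 3 mm thick, 40 to 85 g, flat on the mat (mat top at 2 mm), with a row of screw terminals along its middle: 13 wide, 56 long, up to 21 mm above the underside; grip it there, across the 13 mm. Origin: centre of the underside; y along the 120 mm, z up. Ends alike: load it either way round. The other board is 95 mm wide.
- fixture: Programming fixture fixed on the mat: aluminium base 106 x 212 mm, under a grey insert with the channel. Origin: underside of the base, mid-width of the channel; y along the channel to the follower, x across it to the rail's hinge, z up. The insert (walls, stop, lip, follower) is clamped in slots up to 7 mm either way along y from the nominal places given: not measured, feel it.
- channel (a point): Middle of the channel floor (nominal; fixed to the base, not the insert), at fixture z = 24 mm. The flat floor lies between two walls 34 mm apart, each 5 mm wide and 5 mm high, bevelled above 2 mm to 39 mm apart. The strip rests here, its ends at y = -60 and +60 nominally. It bears 60 N against the fixture, all its contacts (both ends, floor, pads) added up.
- stop (a point): Foot of the stop's face (nominal place), fixture y = -60 mm, z = 24. The stop is a fixed block 28 mm wide closing the -y end. At its top a lip overhangs the channel by 4 mm (to y = -56): lip underside 5 mm, top 9 mm above the floor. Home, the strip's end is under the lip and against the stop.
- follower_face (a point): Foot of the free spring follower's upright face (nominal place; it does not move with it), fixture y = +54 mm, z = 24. A steel block 22 mm wide, 20 high, sliding to +y: 2.5 N at first touch, 0.9 N more per mm. Strip home: pushed back 6 mm. Level strip just clear of the lip: 10 mm, 11.5 N. Hard end: 15 mm, 16 N. The places shift with the insert, the forces do not.
- rail (a joint): Angle of the hinged hold-down rail, rad: 0 shut, 2.0 open past upright, top 110 mm above the mat. A weak spring lifts it (3 N at the tab) unless latched. Flat frame 94 mm along y: arms at y = +43 and -43 with pads that hold down the strip's bare ends, front bar, tab. Shut, it lies 6 to 12 mm above the channel floor, the terminals standing up through it. Swing it with shut fingers; 30 N at most.
- tab (a point): Middle of the top of the rail's black thumb tab (34 mm along y, 18 across), 75 mm from the hinge axis, moving with the rail; shut: fixture x = -37, y = 0, z = 36 mm. The last 8 degrees need 10 to 15 N here, as the front bar snaps under two sprung roller catches; then it stays down. Catches at x = -35, y = +36 and -36, 16 mm long, tops at z = 42.
- hinge (a point): Point on the rail's hinge axis, parallel to the fixture's y: fixture x = +38, y = 0, z = 33 mm.
- wide_board: A wide relay board 95 x 150 mm lying flat, not part of the job. Origin: centre of the underside.
- screwdriver: A screwdriver 170 mm long, lying down, not part of the job.
- spool: A grey wire spool 52 mm across, 40 mm high, standing, not part of the job. Origin: centre of the underside.
- flux_jar: A white jar 44 mm across, 55 mm high, not part of the job. Origin: centre of the underside.
- brush: A small brush 150 mm long, lying down, not part of the job.
- parts_tray: An open tray 75 x 55 mm, 22 mm high, with small parts, not part of the job. Origin: centre of the underside.
Not all that is in view belongs to the job. Of the things that look like the strip, take the one that is farthest from the robot's base at the start.

How it is judged (in metres and radians):
On the way:
1. the strip lies home in the channel, flat on its floor and let go, with the rail still open (z of strip in the frame of fixture between 0.0225 and 0.0255 m and x of strip in the frame of fixture between -0.003 and 0.003 m and y of strip in the frame of fixture between -0.009 and 0.009 m and angle between strip's own z axis and vertical below 0.03 rad and angle between the y axis of strip and the y axis of fixture, either way round below 0.06 rad and contact force between the fingers and strip below 0.3 N and value of joint rail above 1 rad), for 0.2 s.
At the end, for the whole second after the job is handed in: The strip lies home in the channel, at rest: underside within 1.5 mm of the floor, level to 0.03 rad, along the channel to 0.06 rad, middle within 3 mm of the channel's middle line and 9 mm of the fixture's origin along it. The rail is shut, held by its catches (under 0.03 rad) (value of joint rail below 0.03 rad and linear speed of strip below 0.01 m/s and z of strip in the frame of fixture between 0.0225 and 0.0255 m and x of strip in the frame of fixture between -0.003 and 0.003 m and y of strip in the frame of fixture between -0.009 and 0.009 m and angle between strip's own z axis and vertical below 0.03 rad and angle between the y axis of strip and the y axis of fixture, either way round below 0.06 rad); the robot touches nothing.
It fails at once if the strip is pressed against the fixture with more than 60 N (all contacts added up) (contact force between strip and fixture above 60 N).
It fails at once if the robot presses on the fixture or its rail with more than 30 N (contact force between any of the arm, the fingers and fixture above 30 N).
It fails at once if a thing that is not part of the job is moved more than 20 mm (distance of any of wide_board, screwdriver, spool, flux_jar, brush, parts_tray from where it was at the start of the episode above 0.02 m).
It also fails if it takes over 72 s, if anything falls off the work surface, if the arm or the gripper's body presses on something with over 40 N, if the wrist force passes 120 N, or if a joint passes its speed limit or range.

### The arm

A 6-joint arm with a two-finger parallel gripper is mounted at the origin on the work surface. World frame = base frame: x ahead of the robot, y to its left, z up, the work surface at z = 0. Lengths are in m, angles in degrees, forces in N, time in s.
With the tool pointing down it reaches from about 0.275 to 1 m from the base axis. Payload 8.4 kg.
Tool frame: the origin (TCP) lies midway between the tips of the shut fingers; the grasp point (between the pads) lies manip.grasp_offset behind it (manip.grasp_offset is the distance from the TCP to the grasp point, in m); z points along the fingers, y is the line along which they close (so a half turn about z gives the same grasp; the last joint's range is limited). The gripper opens to 85 mm and grips with 20 to 120 N. Pads are 22 mm wide; open, the fingers measure 114 mm over their backs; the gripper's body (76 mm by 85 mm) begins 54 mm behind the grasp point. The pads swing forward as they close: fully open they stand 13 mm farther back than shut.
Start: joints at [67.07, 20.225, 93.587, -0, 66.188, -0.138], TCP at [0.242, 0.576, 0.231] pointing down, gripper open.
Joint ranges: [-150.9, 150.9], [-52.94, 120.26], [3.33, 152.33], [-74.26, 254.26], [0, 154.13], [-172.89, 172.89]. Speed limits (degrees/s): [127.2, 127.2, 159.86, 180, 180, 180].

### API

Orientations are given as a 3x3 rotation matrix whose columns are the frame's x, y, z axes.
In Python, from rig import manip, capture, workorder gives the robot as it stands.
- The arm moves only by the tool arm_command, never from a script. Its arguments are lists of equal length, an entry for each row: "linear": the shift along the tool's x, y, z in cm, a list of three; "spin": the turn about the tool's z in rad; "fingers": the opening, from -1 (shut) to 1 (fully open). In form: {"linear": [[x, y, z], ...], "spin": [spin, ...], "fingers": [fingers, ...]}. A call has 1 to 8 rows; each row shifts and turns the commanded pose from where the row before left it, along the tool's axes as they then stand; what a row does not reach is not made up. A row lasts 1/8 s, in which the tool goes at most 62.5 mm and 10.7 degrees, less where a joint would pass 70% of its speed; a pose out of reach is approached as far as the arm can. A call is refused whole if a number of a shift passes 6.25 or a number of a turn 0.188, either way. A call with a gripper value outside its range is refused whole. The fingers move at their own pace and stop on an object; the grip force is fixed at half the most. Time passes only in rows, so rows that do not move let the fingers close. It gives the time, the measured TCP pose, the force, the opening and the grip force at its end, in the units of the state.
- manip.get_state(): the state, without advancing time (a new reading comes with each control period).
- capture(name): name is "scene" or "top" or "wrist"; returns a dict with "frame" (480x640x3 uint8, blue, green, red), "depth" (480x640 float32, m along the optical axis (not along the pixel's ray), 0 where there is no reading), "fov_y" (degrees; the focal length in pixels is half the picture's height over the tangent of half this angle, whatever the lens; pixels are square), "cx", "cy" (the principal point, pixels), "pose" (4x4, takes a point from camera to world coordinates). Camera axes: x right, y down, z forward; pixel columns grow to the right and rows downward; lengths in m; the calibration is good to about 2 mm. The wrist camera is an equidistant fisheye: a pixel r from the principal point sees the ray r / f radians off the axis. A picture is of the moment at which its call begins.
- workorder.hand_in(): hands the job in; it is judged then, once.
The state is a dict: "clock": time; "joints": joint angles; "joint_vel": joint speeds; "joint_torque": joint torques, N m; "position": TCP position; "eef_rot": TCP orientation; "contact_force": force on the tool from outside, world axes, zero at the start; "torque": the same for the moment, N m; "finger_gap": opening from 0.0 (shut) to 1.0 (fully open); "grasp_force": force on a finger pad.
Only numpy, scipy, OpenCV 4.12 (cv2) and the standard library are available. Lean on these libraries where they do the work, as an engineer would, in place of code of your own. Each camera call takes 0.05 s, during which the arm holds its last target. There are 200 camera calls.

## Working session

There is one attempt and no reset: what is moved stays moved. The work goes in short steps, Python scripts to look and compute and a tool call to move; the robot and the scene stay as the last step left them, time stands still between calls to the robot, and variables do not carry over. Pictures are saved under pics/ and viewed, at most 12 in all, crops included, and the job is handed in when it is done.

Besides the shell and the picture viewer there is one more tool, called after "Emit:" in YAML: its name, and indented under it one key for each argument. arm_command: Moves the arm, as the interface text tells. Its arguments: {"type":"object","properties":{"linear":{"type":"array"},"spin":{"type":"array"},"fingers":{"type":"array"}},"required":["linear","spin","fingers"]}

```bash
mkdir -p pics; ls
cat > h.py <<'E'
import numpy as np, cv2
from rig import manip, capture, workorder
def cap(name):
    d=capture(name); d['f']=240/np.tan(np.radians(d['fov_y']/2)); return d
def ray(d,u,v):
    x=(u-d['cx'])/d['f']; y=(v-d['cy'])/d['f']
    return d['pose'][:3,:3]@np.array([x,y,1.0])
def onplane(d,u,v,z):
    r=ray(d,u,v); o=d['pose'][:3,3]; return o+r*(z-o[2])/r[2]
def cloud(d):
    v,u=np.mgrid[0:480,0:640]; z=d['depth']
    p=np.stack([(u-d['cx'])/d['f']*z,(v-d['cy'])/d['f']*z,z],-1)
    return p@d['pose'][:3,:3].T+d['pose'][:3,3]
E
python3 - <<'E'
from h import *
for n in('top','scene'):
    d=cap(n); cv2.imwrite(f'pics/{n}0.png',d['frame']); print(n,d['fov_y'],d['cx'],d['cy'],d['pose'].round(3).tolist())
s=manip.get_state(); print(s, manip.grasp_offset)
E
```

```text
pics
top 45.655436392462995 319.82616457326725 237.61423860918254 [[0.013, -0.983, 0.183, 0.221], [-1.0, -0.013, 0.004, 0.038], [-0.001, -0.183, -0.983, 1.235], [0.0, 0.0, 0.0, 1.0]]
scene 55.53072316976741 323.36484187539816 244.0638875806183 [[0.772, 0.378, -0.511, 1.054], [0.636, -0.441, 0.634, -0.677], [0.014, -0.814, -0.581, 0.72], [0.0, 0.0, 0.0, 1.0]]
{'clock': 0.1, 'joints': array([ 6.70702243e+01,  2.02591727e+01,  9.36238819e+01, -7.28295400e-04,
        6.61889466e+01, -1.38790684e-01]), 'joint_vel': array([ 0.00817576, -0.03337738, -0.11694996, -0.05697861,  0.00613625,
       -0.01303238]), 'joint_torque': array([-2.21499060e-03, -6.06356835e+01, -3.42814529e+01, -6.19712478e-05,
        3.95101481e-03, -5.07035395e-06]), 'position': array([0.24195776, 0.57580469, 0.2306366 ]), 'eef_rot': array([[-9.21926105e-01,  3.87365497e-01, -4.78887186e-04],
       [ 3.87365792e-01,  9.21925373e-01, -1.16189204e-03],
       [-8.57864041e-06, -1.25668312e-03, -9.99999210e-01]]), 'contact_force': array([-0.10469774, -0.50147575,  0.60435085]), 'torque': array([-0.01749101, -0.0487309 , -0.00558194]), 'grasp_force': 0.0, 'finger_gap': 0.998673134014612} 0.0187
```

View pics/top0.png

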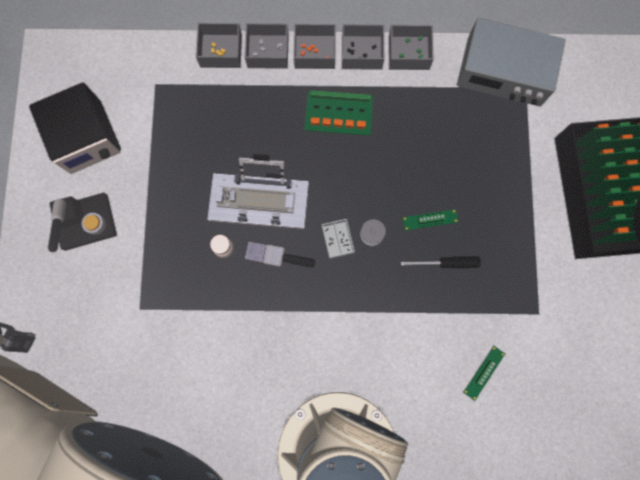

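View pics/scene0.png

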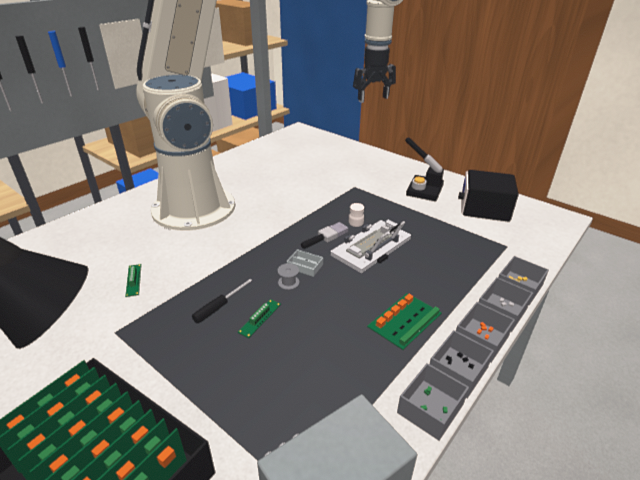

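The top view shows the mat strip at about (431,219) and a second one off the mat at (485,373), nearer the base. The fixture is at about (258,201), with its hinged rail open on the far (+x) side. In the scene view the strip is at (260,317) and the fixture at (371,245).

Run:
```python
from h import *
def rect(m,d,z,lab):
    c=max(cv2.findContours(m.astype(np.uint8),cv2.RETR_EXTERNAL,cv2.CHAIN_APPROX_NONE)[0],key=cv2.contourArea)
    P=np.array([onplane(d,*q[0],z)[:2] for q in c],np.float32)
    r=cv2.minAreaRect(P); b=cv2.boxPoints(r); print(lab,np.round(r[0],4),np.round(r[1],4),round(r[2],2),b.round(4).tolist()); return r
T=cap('top'); S=cap('scene')
for d,nm,box in((T,'top',(395,200,470,240)),(S,'scene',(230,290,290,345))):
    x0,y0,x1,y1=box; hsv=cv2.cvtColor(d['frame'],cv2.COLOR_BGR2HSV)
    m=np.zeros((480,640),bool); m[y0:y1,x0:x1]=((hsv[...,1]>90)&(hsv[...,0]>40)&(hsv[...,0]<90)&(hsv[...,2]>40))[y0:y1,x0:x1]
    rect(m,d,0.005,nm+' strip')
for d,nm,box in((T,'top',(200,165,318,235)),(S,'scene',(325,205,420,275))):
    x0,y0,x1,y1=box; C=cloud(d)
    c=C[y0:y1,x0:x1].reshape(-1,3); h=np.histogram(c[:,2],bins=np.arange(-.01,.13,.004)); print(nm,dict(zip((h[1][:-1]*1000).round().tolist(),h[0].tolist())))
    img=d['frame'][y0:y1,x0:x1]; cv2.imwrite(f'pics/{nm}1.png',cv2.resize(img,None,fx=6,fy=6,interpolation=cv2.INTER_CUBIC)[:600,:800])
d=T;f=d['frame'].astype(int); m=np.zeros((480,640),bool); m[170:232,203:315]=((f.min(2)>150))[170:232,203:315]
r=rect(m,T,0.014,'base')
```

```text
top strip [ 0.4941 -0.1998] [0.0305 0.1202] 9.63 [[0.4690000116825104, -0.14309999346733093], [0.48910000920295715, -0.26159998774528503], [0.5192000269889832, -0.2565000057220459], [0.499099999666214, -0.1378999948501587]]
scene strip [ 0.4925 -0.2017] [0.0343 0.1213] 9.66 [[0.46540001034736633, -0.14480000734329224], [0.48570001125335693, -0.26440000534057617], [0.519599974155426, -0.25859999656677246], [0.4991999864578247, -0.13899999856948853]]
top {-10.0: 2, -6.0: 262, -2.0: 1743, 2.0: 1322, 6.0: 159, 10.0: 60, 14.0: 668, 18.0: 1496, 22.0: 907, 26.0: 549, 30.0: 228, 34.0: 237, 38.0: 226, 42.0: 205, 46.0: 65, 50.0: 16, 54.0: 5, 58.0: 8, 62.0: 14, 66.0: 14, 70.0: 8, 74.0: 4, 78.0: 9, 82.0: 13, 86.0: 4, 90.0: 6, 94.0: 1, 98.0: 0, 102.0: 0, 106.0: 0, 110.0: 0, 114.0: 0, 118.0: 0, 122.0: 0}
scene {-10.0: 3, -6.0: 458, -2.0: 3031, 2.0: 325, 6.0: 134, 10.0: 153, 14.0: 638, 18.0: 589, 22.0: 356, 26.0: 173, 30.0: 132, 34.0: 151, 38.0: 116, 42.0: 83, 46.0: 26, 50.0: 47, 54.0: 59, 58.0: 8, 62.0: 8, 66.0: 10, 70.0: 8, 74.0: 7, 78.0: 4, 82.0: 9, 86.0: 12, 90.0: 20, 94.0: 31, 98.0: 10, 102.0: 7, 106.0: 17, 110.0: 1, 114.0: 0, 118.0: 0, 122.0: 0}
base [0.5308 0.1806] [0.2113 0.1052] 85.81 [[0.4706999957561493, 0.07909999787807465], [0.5756000280380249, 0.0714000016450882], [0.5910000205039978, 0.28209999203681946], [0.4860999882221222, 0.2897999882698059]]
```

View pics/top1.png

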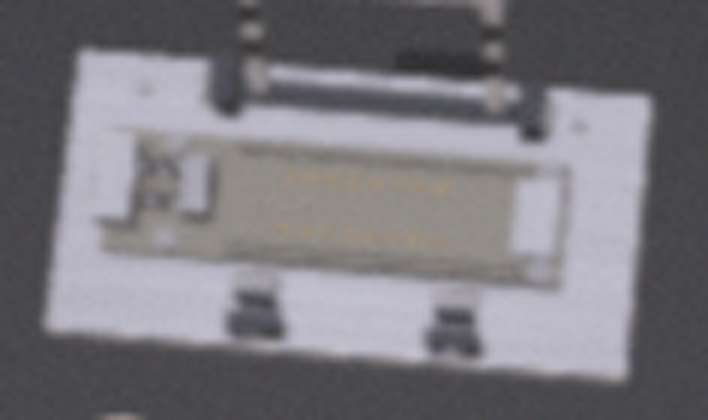

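View pics/scene1.png

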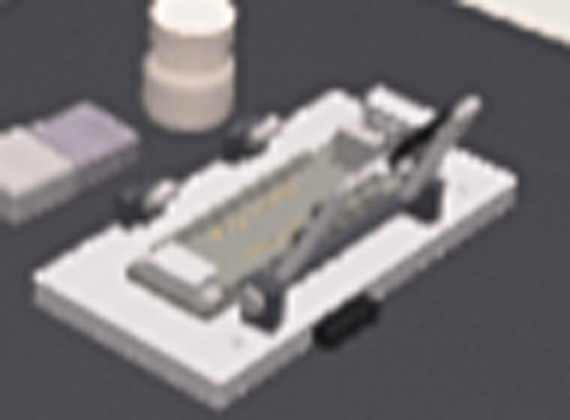

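The crops show the follower at the left (about (195,185) in the enlargement), the stop with its lip at the right (about (540,215)), the catches near the robot and the rail leaning away. The fixture yaw is about −4.2°. Next I'll go above it for a near look.

Emit:
arm_command:
  linear:
    - [-5,-3.6,0]
    - [-5,-3.6,0]
    - [-5,-3.6,0]
    - [-5,-3.6,0]
    - [-5,-3.6,0]
    - [-5,-3.6,0]
    - [-5,-3.6,0]
    - [-5,-3.6,0]
  spin: [0,0,0,0,0,0,0,0]
  fingers: [1,1,1,1,1,1,1,1]

```text
clock: 1.2
position: [0.5001, 0.1539, 0.2314]
eef_rot: [[-0.922, 0.387, 0.0], [0.387, 0.922, 0.0], [-0.0, 0.0, -1.0]]
contact_force: [0.5, 0.5, 0.2]
finger_gap: 0.998
grasp_force: 0.0
```

Emit:
arm_command:
  linear:
    - [0,0,0]
    - [0,0,0]
    - [0,0,0]
    - [0,0,0]
    - [0,0,0]
    - [0,0,0]
    - [0,0,0]
    - [0,0,0]
  spin: [0.178,0.178,0.178,0.178,0.178,0.178,0.178,0]
  fingers: [0,0,0,0,0,0,0,0]

```text
clock: 2.2
position: [0.4992, 0.1557, 0.2312]
eef_rot: [[0.072, 0.997, -0.0], [0.997, -0.072, -0.0], [-0.0, -0.0, -1.0]]
contact_force: [0.5, -0.1, -0.6]
finger_gap: 0.499
grasp_force: 0.0
```

Run:
```python
from h import *
d=cap('wrist'); cv2.imwrite('pics/w1.png',d['frame']); np.savez('w1.npz',**d)
s=manip.get_state(); print(s['clock'],s['position'],s['eef_rot'].round(4).tolist(),d['fov_y'],d['cx'],d['cy'],d['pose'].round(4).tolist())
```

```text
2.25 [0.49923853 0.15570427 0.23121191] [[0.069, 0.9976, -0.0002], [0.9976, -0.069, -0.0], [-0.0001, -0.0001, -1.0]] 65.70646984690485 317.9382156976619 247.44997785445403 [[0.9975, -0.067, -0.0234, 0.5049], [-0.071, -0.9422, -0.3275, 0.2408], [-0.0001, 0.3284, -0.9445, 0.3733], [0.0, 0.0, 0.0, 1.0]]
```

View pics/w1.png

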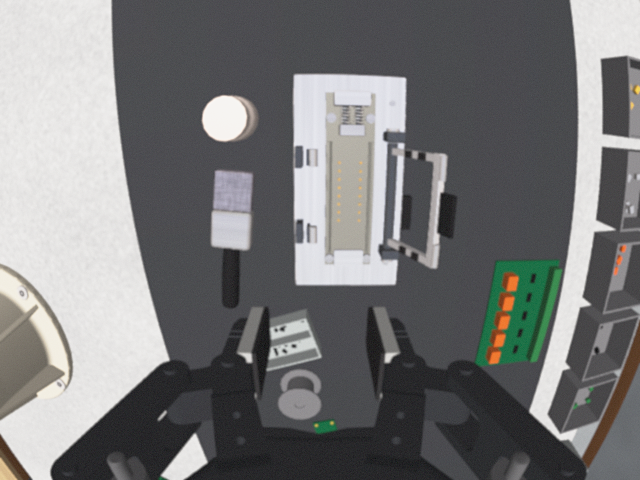

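The wrist view shows the follower at about (352,128), the stop at (350,257), the channel between them, the catches at (307,157) and (307,232), and the rail open at the right, about column 440. I'll rectify it at the wall-top height to measure the fixture frame.

```bash
cat >> h.py <<'E'
def fproj(d,P):
    R=d['pose'][:3,:3]; q=(P-d['pose'][:3,3])@R
    rho=np.hypot(q[...,0],q[...,1]); th=np.arctan2(rho,q[...,2]); k=d['f']*th/np.maximum(rho,1e-9)
    return np.stack([d['cx']+k*q[...,0],d['cy']+k*q[...,1]],-1)
def ortho(d,c,yaw,z,hx,hy,s):
    # rows: +y at top ; cols: x
    ys=np.arange(hy,-hy,-s); xs=np.arange(-hx,hx,s)
    X,Y=np.meshgrid(xs,ys); cy,sy=np.cos(yaw),np.sin(yaw)
    P=np.stack([c[0]+cy*X-sy*Y,c[1]+sy*X+cy*Y,np.full_like(X,z)],-1)
    m=fproj(d,P).astype(np.float32); return cv2.remap(d['frame'],m,None,cv2.INTER_CUBIC)
E
python3 - <<'E'
from h import *
d=dict(np.load('w1.npz')); 
c=(.5308,.1806); yaw=np.radians(-4.18)
o=ortho(d,c,yaw,.031,.07,.12,.0005)
big=cv2.resize(cv2.rotate(o,cv2.ROTATE_90_COUNTERCLOCKWISE),None,fx=1.6,fy=1.6); cv2.imwrite('pics/o1.png',big); print(big.shape)
# base edges at z .014/.016
for z in(.014,.018,.022):
    b=ortho(d,c,yaw,z,.075,.13,.0005).astype(int).min(2)
    m=(b>140)
    rows=np.where(m[:,100:200].mean(1)>.4)[0]; 
    out=[]
    for yy in(-80,-30,0,30,95):
        r=m[int((130-yy)/.5)]; w=np.where(r)[0]; out.append((yy,w.min()*.5-75))
    cols=[]
    for xx in(-45,-40,-35,35,40,45):
        w=np.where(m[:,int((xx+75)/.5)])[0]; cols.append((xx,130-w.max()*.5,130-w.min()*.5))
    print(z,out,cols)
# profile across channel avg along y -40..30
b=ortho(d,c,yaw,.026,.07,.12,.0005)
for y0,y1 in((-45,-20),(0,30)):
    p=b[int((120-y1)/.5):int((120-y0)/.5)].mean(0); x=np.arange(-70,70,.5)
    print([(x[i],int(p[i,0]),int(p[i,2])) for i in range(70,210,2)])
p=b[:,int((70-5)/.5):int((70+5)/.5)].mean(1); print([(120-i*.5,int(p[i,0]),int(p[i,2])) for i in range(30,450,3)])
E
```

```text
(448, 768, 3)
0.014 [(-80, np.float64(-54.0)), (-30, np.float64(-54.5)), (0, np.float64(-54.0)), (30, np.float64(-53.5)), (95, np.float64(-53.5))] [(-45, np.float64(-108.5), np.float64(106.0)), (-40, np.float64(-108.5), np.float64(106.0)), (-35, np.float64(-108.5), np.float64(106.0)), (35, np.float64(-109.0), np.float64(106.0)), (40, np.float64(-109.0), np.float64(106.0)), (45, np.float64(-109.0), np.float64(106.0))]
0.018 [(-80, np.float64(-54.0)), (-30, np.float64(-54.0)), (0, np.float64(-53.5)), (30, np.float64(-53.0)), (95, np.float64(-53.5))] [(-45, np.float64(-107.0), np.float64(105.5)), (-40, np.float64(-107.0), np.float64(105.5)), (-35, np.float64(-107.0), np.float64(105.5)), (35, np.float64(-107.0), np.float64(105.5)), (40, np.float64(-107.0), np.float64(105.5)), (45, np.float64(-107.0), np.float64(105.5))]
0.022 [(-80, np.float64(-53.5)), (-30, np.float64(-54.0)), (0, np.float64(-53.5)), (30, np.float64(-53.0)), (95, np.float64(-53.0))] [(-45, np.float64(-105.0), np.float64(105.0)), (-40, np.float64(-105.0), np.float64(105.0)), (-35, np.float64(-105.0), np.float64(105.0)), 
[... 6252 characters left out ...]
5, 159, 173), (-51.0, 159, 173), (-52.5, 159, 173), (-54.0, 160, 174), (-55.5, 159, 172), (-57.0, 159, 172), (-58.5, 159, 172), (-60.0, 160, 172), (-61.5, 160, 173), (-63.0, 153, 166), (-64.5, 172, 174), (-66.0, 218, 212), (-67.5, 230, 223), (-69.0, 230, 223), (-70.5, 228, 222), (-72.0, 228, 222), (-73.5, 229, 223), (-75.0, 231, 225), (-76.5, 232, 226), (-78.0, 230, 224), (-79.5, 229, 223), (-81.0, 230, 224), (-82.5, 230, 224), (-84.0, 229, 223), (-85.5, 228, 222), (-87.0, 229, 223), (-88.5, 228, 223), (-90.0, 229, 223), (-91.5, 228, 223), (-93.0, 229, 223), (-94.5, 229, 223), (-96.0, 228, 223), (-97.5, 229, 223), (-99.0, 229, 223), (-100.5, 231, 225), (-102.0, 209, 202), (-103.5, 135, 132)]
```

View pics/o1.png

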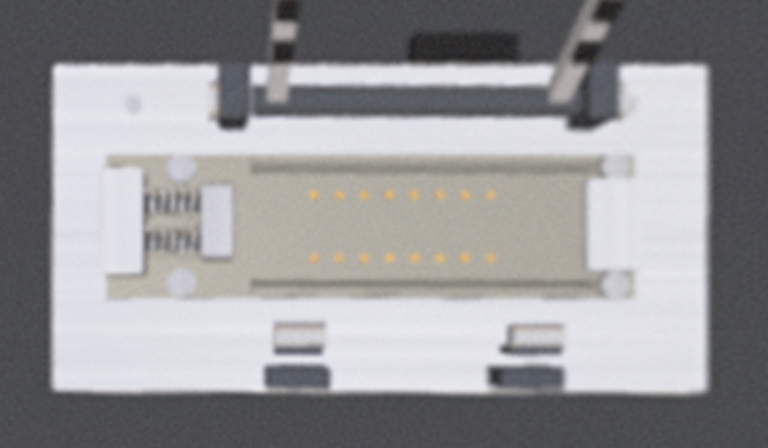

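Wall feet and dots put the channel mid-line and base centre at about (−0.6,−0.6) mm from the first estimate. The follower face sits at about +48.4 and the lip edge at about −60.6, so the insert is shifted about −5 mm. Now to the strip.

Emit:
arm_command:
  linear:
    - [-5.93,0.33,1.5]
    - [-5.93,0.33,1.5]
    - [-5.93,0.33,1.5]
    - [-5.93,0.33,1.5]
    - [-5.93,0.33,1.5]
    - [-5.93,0.33,1.5]
    - [0,0,0.5]
    - [0,0,0]
  spin: [0,0,0,0,0,0,-0.12,-0.12]
  fingers: [0,0,0,0,0,0,0,0]

```text
clock: 3.25
position: [0.4925, -0.2015, 0.1356]
eef_rot: [[-0.172, 0.985, -0.001], [0.985, 0.172, 0.001], [0.001, -0.001, -1.0]]
contact_force: [0.1, 0.4, 0.2]
finger_gap: 0.499
grasp_force: 0.0
```

Emit:
arm_command:
  linear:
    - [0,0,0]
  spin: [0]
  fingers: [0]

```text
clock: 3.38
position: [0.493, -0.2008, 0.1362]
eef_rot: [[-0.168, 0.986, -0.0], [0.986, 0.168, 0.0], [0.0, -0.0, -1.0]]
contact_force: [0.2, -0.2, 0.3]
finger_gap: 0.5
grasp_force: 0.0
```

Run:
```python
from h import *
d=cap('wrist'); cv2.imwrite('pics/w2.png',d['frame']); np.savez('w2.npz',**d)
s=manip.get_state(); R=s['eef_rot'];p=s['position']; print(s['clock'],p,R.round(4).tolist())
np.savez('s2.npz',R=R,p=p)
yaw=np.radians(9.6); c=(.494,-.2003)
o=ortho(d,c,yaw,.005,.04,.08,.00025)
hsv=cv2.cvtColor(o,cv2.COLOR_BGR2HSV); m=((hsv[...,1]>90)&(hsv[...,0]>40)&(hsv[...,0]<90)&(hsv[...,2]>30)).astype(np.uint8)
m=cv2.morphologyEx(m,cv2.MORPH_CLOSE,np.ones((9,9)))
k=max(cv2.findContours(m,cv2.RETR_EXTERNAL,cv2.CHAIN_APPROX_NONE)[0],key=cv2.contourArea)
r=cv2.minAreaRect(k); print('x,y mm',r[0][0]*.25-40,80-r[0][1]*.25,np.array(r[1])*.25,r[2])
o2=ortho(d,c,yaw,.022,.04,.08,.00025)
both=np.hstack([o,o2]); cv2.imwrite('pics/o2.png',cv2.resize(both,None,fx=.9,fy=.9))
```

```text
3.425 [ 0.49311601 -0.20060926  0.13625201] [[-0.1661, 0.9861, -0.0001], [0.9861, 0.1661, 0.0], [0.0, -0.0001, -1.0]]
x,y mm 0.3704566955566406 0.7542343139648438 [120.46569061  30.50502396] 89.87007904052734
```

View pics/o2.png

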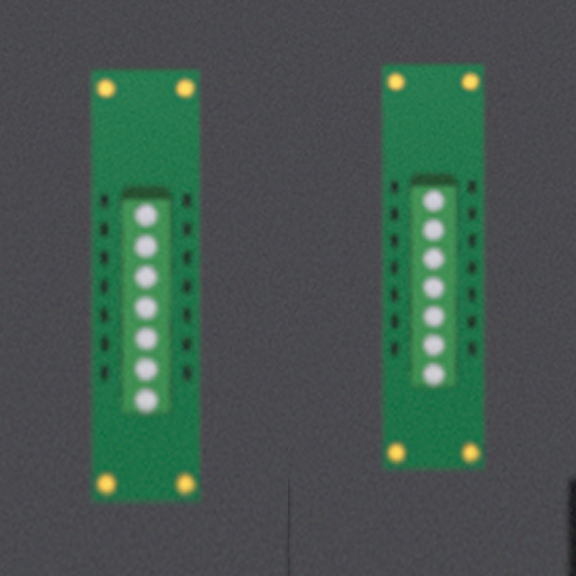

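The rectified views show the strip centred at about (146,286) on the left panel, 120.5 × 30.5 mm, aligned with the tool. It is 1 mm off the TCP. Descending and gripping.

Emit:
arm_command:
  linear:
    - [0.09,0.12,5]
    - [0,0,4]
    - [0,0,2.3]
    - [0,0,1]
    - [0,0,0.5]
    - [0,0,0]
    - [0,0,0]
  spin: [0,0,0,0,0,0,0]
  fingers: [0,0,0,0,0,0,0]

```text
clock: 4.3
position: [0.4948, -0.1997, 0.0091]
eef_rot: [[-0.166, 0.986, 0.001], [0.986, 0.166, -0.001], [-0.001, 0.001, -1.0]]
contact_force: [-0.1, 0.5, -0.6]
finger_gap: 0.502
grasp_force: 0.0
```

Emit:
arm_command:
  linear:
    - [0,0,0]
    - [0,0,0]
    - [0,0,0]
    - [0,0,0]
    - [0,0,0]
    - [0,0,0]
    - [0,0,0]
    - [0,0,0]
  spin: [0,0,0,0,0,0,0,0]
  fingers: [-0.3,-0.6,-1,-1,-1,-1,-1,-1]

```text
clock: 5.3
position: [0.4943, -0.1996, 0.0088]
eef_rot: [[-0.166, 0.986, 0.0], [0.986, 0.166, -0.0], [-0.0, 0.0, -1.0]]
contact_force: [-1.1, -0.5, 5.9]
finger_gap: 0.13
grasp_force: 59.6
```

Emit:
arm_command:
  linear:
    - [0,0,-1]
    - [0,0,-3]
    - [0,0,-4]
    - [0,0,-4]
    - [0,0,0]
    - [0,0,0]
  spin: [0,0,0,0,0,0]
  fingers: [-1,-1,-1,-1,-1,-1]

```text
clock: 6.05
position: [0.4938, -0.1994, 0.1282]
eef_rot: [[-0.166, 0.986, -0.0], [0.986, 0.166, 0.0], [0.0, -0.0, -1.0]]
contact_force: [0.5, 0.1, -0.2]
finger_gap: 0.134
grasp_force: 59.0
```

Emit:
arm_command:
  linear:
    - [3,0.8,0]
    - [5.06,1.36,0]
    - [5.06,1.36,0]
    - [5.06,1.36,0]
    - [5.06,1.36,0]
    - [5.06,1.36,0]
    - [4.06,1.1,0]
    - [3,0.8,0]
  spin: [0,0,0,0,0,0,0,0]
  fingers: [-1,-1,-1,-1,-1,-1,-1,-1]

```text
clock: 7.05
position: [0.528, 0.1666, 0.1267]
eef_rot: [[-0.167, 0.986, -0.003], [0.986, 0.167, -0.001], [-0.0, -0.003, -1.0]]
contact_force: [-0.4, -0.2, -0.6]
finger_gap: 0.135
grasp_force: 59.0
```

Emit:
arm_command:
  linear:
    - [0,0,0]
    - [0,0,0]
    - [0,0,0]
    - [0,0,0]
    - [0,0,0]
  spin: [0.08,0.08,0.08,0,0]
  fingers: [-1,-1,-1,-1,-1]

```text
clock: 7.68
position: [0.5285, 0.1648, 0.1275]
eef_rot: [[0.071, 0.997, -0.001], [0.997, -0.071, -0.0], [-0.001, -0.001, -1.0]]
contact_force: [-0.2, 0.3, -0.2]
finger_gap: 0.135
grasp_force: 58.9
```

Run:
```python
from h import *
d=cap('wrist'); np.savez('w3.npz',**d)
s=manip.get_state(); R=s['eef_rot'];p=s['position']; print(s['clock'],p,R.round(4).tolist(),s['contact_force'],s['finger_gap'],d['pose'][:3,3])
O=np.array([.5302,.18]);yaw=np.radians(-4.18)
e=np.array([[np.cos(yaw),np.sin(yaw)],[-np.sin(yaw),np.cos(yaw)]]); print('TCP in fixture',e@(p[:2]-O))
o=ortho(d,O,yaw,.026,.06,.12,.0005); o2=ortho(d,O,yaw,p[2]-.0068+.003,.06,.12,.0005)
cv2.imwrite('pics/o3.png',np.hstack([o,o2,cv2.resize(d['frame'][:,160:480],(320,480))]))
```

```text
7.725 [0.52867715 0.16483499 0.12769876] [[0.0716, 0.9974, -0.001], [0.9974, -0.0716, -0.0003], [-0.0004, -0.001, -1.0]] [ 0.13767603 -0.64232288 -0.24891767] 0.13067497301893644 [0.53434962 0.24997145 0.26955758]
TCP in fixture [-0.00041342 -0.01523568]
```

View pics/o3.png

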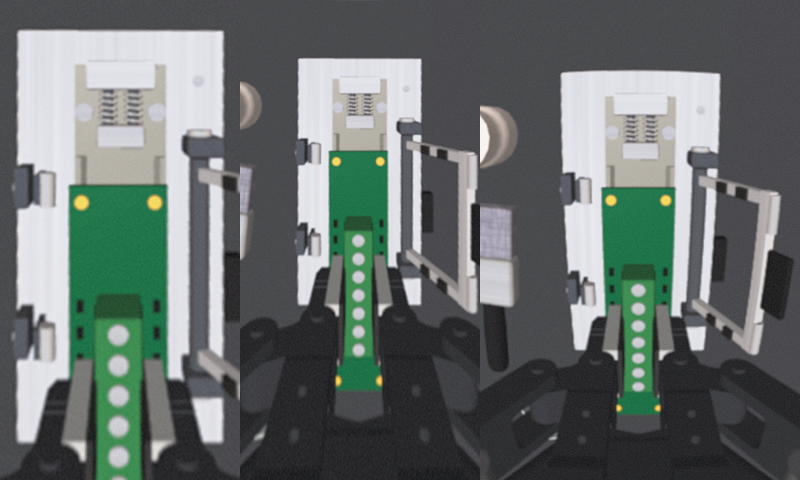

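The left panel (floor plane) shows the follower face at row 147 (y≈48 mm). The middle panel (strip plane) shows the strip end at row 151 (y≈44.5 mm), centred on the channel to within 0.5 mm. I'll descend to 12 mm above the floor.

Emit:
arm_command:
  linear:
    - [0,0,3]
    - [0,0,3]
    - [0,0,1.5]
    - [0,0,0.7]
    - [0,0,0]
    - [0,0,0]
  spin: [0,0,0,0,0,0]
  fingers: [-1,-1,-1,-1,-1,-1]

```text
clock: 8.48
position: [0.5297, 0.1652, 0.0471]
eef_rot: [[0.073, 0.997, 0.001], [0.997, -0.073, 0.0], [0.0, 0.001, -1.0]]
contact_force: [0.9, -1.0, 0.3]
finger_gap: 0.133
grasp_force: 58.9
```

Emit:
arm_command:
  linear:
    - [0.2,0,0]
    - [0.1,0,0]
    - [0.1,0,0]
    - [0,0,0]
    - [0,0,0]
  spin: [0,0,0,0,0]
  fingers: [-1,-1,-1,-1,-1]

```text
clock: 9.1
position: [0.5294, 0.1689, 0.0464]
eef_rot: [[0.073, 0.997, 0.0], [0.997, -0.073, -0.0], [-0.0, 0.0, -1.0]]
contact_force: [1.1, -3.0, 1.4]
finger_gap: 0.136
grasp_force: 59.1
```

Emit:
arm_command:
  linear:
    - [0.2,0,0]
    - [0.2,0,0]
    - [0.2,0,0]
    - [0.2,0,0]
    - [0.2,0,0]
    - [0.1,0,0]
    - [0,0,0]
    - [0,0,0]
  spin: [0,0,0,0,0,0,0,0]
  fingers: [-1,-1,-1,-1,-1,-1,-1,-1]

```text
clock: 10.1
position: [0.53, 0.1788, 0.0463]
eef_rot: [[0.072, 0.997, -0.0], [0.997, -0.072, -0.002], [-0.002, -0.0, -1.0]]
contact_force: [1.1, -10.8, 4.3]
finger_gap: 0.134
grasp_force: 59.4
```

Emit:
arm_command:
  linear:
    - [0.1,0,0]
    - [0.06,0,0]
    - [0,0,0]
    - [0,0,0]
  spin: [0,0,0,0]
  fingers: [-1,-1,-1,-1]

```text
clock: 10.6
position: [0.5301, 0.1801, 0.0463]
eef_rot: [[0.072, 0.997, -0.001], [0.997, -0.072, -0.002], [-0.002, -0.0, -1.0]]
contact_force: [1.4, -12.5, 3.7]
finger_gap: 0.133
grasp_force: 59.5
```

Run:
```python
from h import *
w=cap('wrist'); s=cap('scene'); p=manip.get_state()['position']; print(p,manip.get_state()['contact_force'])
O=np.array([.5302,.18]);yaw=np.radians(-4.18)
o=ortho(w,O,yaw,p[2]-.0068+.003,.06,.12,.0005)
a=cv2.resize(s['frame'][200:280,325:425],(560,448),interpolation=cv2.INTER_CUBIC)
cv2.imwrite('pics/o4.png',np.hstack([o[:448],a]))
```

```text
[0.53012303 0.18014316 0.04627308] [  0.86359643 -13.54356955   3.91136597]
```

View pics/o4.png

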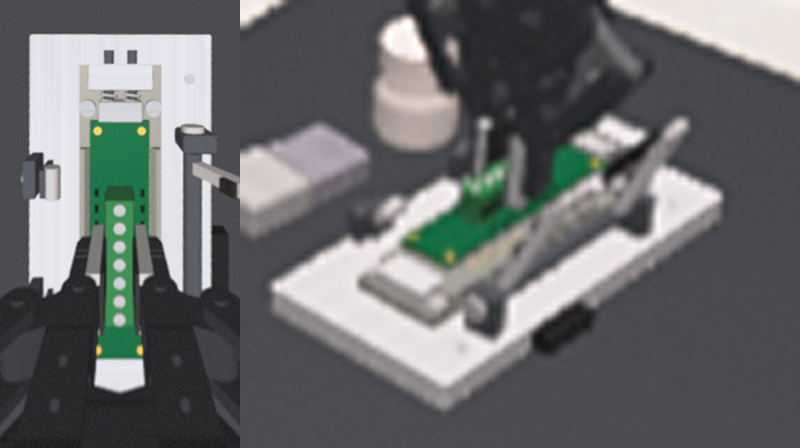

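The wrist panel shows the strip's end at row 360, at the edge of the lip. The scene crop shows it level and just clear of the stop block. Follower force of about 13 N corresponds to about 11.7 mm, so it is clear, and I can lower it.

Emit:
arm_command:
  linear:
    - [0,0,0.2]
    - [0,0,0.2]
    - [0,0,0.2]
    - [0,0,0.2]
    - [0,0,0.2]
    - [0,0,0]
    - [0,0,0]
  spin: [0,0,0,0,0,0,0]
  fingers: [-1,-1,-1,-1,-1,-1,-1]

```text
clock: 11.58
position: [0.5298, 0.1802, 0.0364]
eef_rot: [[0.072, 0.997, -0.001], [0.997, -0.072, -0.002], [-0.002, -0.001, -1.0]]
contact_force: [-0.7, -12.7, 7.2]
finger_gap: 0.133
grasp_force: 60.0
```

Emit:
arm_command:
  linear:
    - [0,0,0.1]
    - [0,0,0.1]
    - [0,0,0]
    - [0,0,0]
  spin: [0,0,0,0]
  fingers: [-1,-1,-1,-1]

```text
clock: 12.08
position: [0.5297, 0.1801, 0.0343]
eef_rot: [[0.072, 0.997, -0.001], [0.997, -0.072, -0.002], [-0.002, -0.001, -1.0]]
contact_force: [-0.1, -12.5, 6.0]
finger_gap: 0.135
grasp_force: 59.7
```

Emit:
arm_command:
  linear:
    - [0,0,0.1]
    - [0,0,0]
    - [0,0,0]
  spin: [0,0,0]
  fingers: [-1,-1,-1]

```text
clock: 12.45
position: [0.5298, 0.1802, 0.0334]
eef_rot: [[0.072, 0.997, -0.001], [0.997, -0.072, -0.002], [-0.002, -0.001, -1.0]]
contact_force: [0.1, -12.5, 7.8]
finger_gap: 0.133
grasp_force: 60.0
```

Emit:
arm_command:
  linear:
    - [0,0,0.05]
    - [0,0,0.05]
    - [0,0,0]
  spin: [0,0,0]
  fingers: [-1,-1,-1]

```text
clock: 12.82
position: [0.5299, 0.1803, 0.0328]
eef_rot: [[0.072, 0.997, -0.001], [0.997, -0.072, -0.002], [-0.002, -0.001, -1.0]]
contact_force: [-2.0, -12.5, 11.0]
finger_gap: 0.134
grasp_force: 60.5
```

Emit:
arm_command:
  linear:
    - [-0.1,0,0]
    - [-0.1,0,0]
    - [-0.1,0,0]
    - [-0.1,0,0]
    - [0,0,0]
  spin: [0,0,0,0,0]
  fingers: [-1,-1,-1,-1,-1]

```text
clock: 13.45
position: [0.5297, 0.177, 0.0328]
eef_rot: [[0.073, 0.997, -0.001], [0.997, -0.073, -0.001], [-0.001, -0.0, -1.0]]
contact_force: [-2.4, -9.0, 10.5]
finger_gap: 0.135
grasp_force: 60.2
```

Emit:
arm_command:
  linear:
    - [-0.1,0,0]
    - [-0.1,0,0]
    - [-0.05,0,0]
    - [0,0,0]
  spin: [0,0,0,0]
  fingers: [-1,-1,-1,-1]

```text
clock: 13.95
position: [0.5296, 0.1748, 0.0327]
eef_rot: [[0.073, 0.997, -0.0], [0.997, -0.073, -0.001], [-0.001, -0.0, -1.0]]
contact_force: [-1.3, -4.9, 9.2]
finger_gap: 0.133
grasp_force: 60.1
```

Emit:
arm_command:
  linear:
    - [0,0,0]
    - [0,0,0]
    - [0,0,0]
    - [0,0,0]
    - [0,0,0]
  spin: [0,0,0,0,0]
  fingers: [-0.6,-0.45,-0.4,-0.4,-0.4]

```text
clock: 14.58
position: [0.5298, 0.1751, 0.0323]
eef_rot: [[0.073, 0.997, -0.0], [0.997, -0.073, 0.0], [0.0, -0.0, -1.0]]
contact_force: [0.8, -0.7, 0.7]
finger_gap: 0.3
grasp_force: 0.0
```

Emit:
arm_command:
  linear:
    - [0,0,-1]
    - [0,0,-2]
    - [0,0,-4]
    - [0,0,-5]
    - [0,0,-5]
    - [0,0,0]
  spin: [0,0,0,0,0,0]
  fingers: [-0.4,-0.4,-0.4,-0.4,-0.6,-1]

```text
clock: 15.32
position: [0.5323, 0.1759, 0.2072]
eef_rot: [[0.073, 0.997, 0.008], [0.997, -0.073, 0.003], [0.003, 0.008, -1.0]]
contact_force: [0.2, 0.2, -0.8]
finger_gap: 0.007
grasp_force: 0.0
```

Run:
```python
from h import *
w=cap('wrist'); s=cap('scene'); st=manip.get_state(); p=st['position']; print(st['clock'],p,st['contact_force'],st['joints'])
O=np.array([.5302,.18]);yaw=np.radians(-4.18)
o=ortho(w,O,yaw,.029,.06,.12,.0005)
a=cv2.resize(s['frame'][200:280,325:425],(540,432),interpolation=cv2.INTER_CUBIC)
cv2.imwrite('pics/o5.png',np.hstack([o,np.vstack([a,np.zeros((48,540,3),np.uint8)])]))
hsv=cv2.cvtColor(o,cv2.COLOR_BGR2HSV); m=((hsv[...,1]>90)&(hsv[...,0]>40)&(hsv[...,0]<90)&(hsv[...,2]>30))
for r in range(100,400,40):
    q=np.where(m[r])[0]; print(120-r/2, q.min()/2-60 if len(q) else None, q.max()/2-60 if len(q) else None)
q=np.where(m[:,100:140].mean(1)>.5)[0]; print('ends',120-q.min()/2,120-q.max()/2)
```

```text
15.425 [0.52985417 0.17508376 0.20307341] [-0.53819571 -0.35653266 -0.07964711] [1.81305507e+01 1.59589664e+01 1.03556874e+02 1.75398364e-03
 6.04000789e+01 2.23171672e+01]
70.0 None None
50.0 -14.5 7.5
30.0 -15.0 13.0
10.0 -14.5 13.5
-10.0 -14.5 13.5
-30.0 -14.5 13.5
-50.0 -14.5 13.0
-70.0 None None
ends 51.5 -61.5
```

View pics/o5.png

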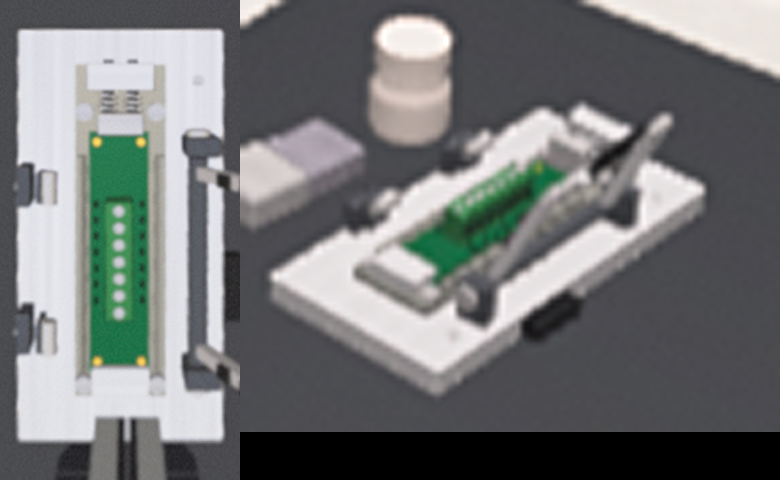

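The left panel shows the strip home: the +y end is at row 132 (y≈54), the −y end is under the lip at row 363, and it is straight and centred. Next is the rail: I'll go behind it with shut fingers.

Emit:
arm_command:
  linear:
    - [0.25,4.75,0]
    - [0.25,4.75,0]
    - [0,0,3]
    - [0,0,4]
    - [0,0,2.5]
    - [0,0,1.1]
    - [0,0,0]
    - [0,0,0]
  spin: [0,0,0,0,0,0,0,0]
  fingers: [-1,-1,-1,-1,-1,-1,-1,-1]

```text
clock: 16.42
position: [0.6255, 0.1733, 0.0972]
eef_rot: [[0.073, 0.997, 0.001], [0.997, -0.073, 0.0], [0.0, 0.001, -1.0]]
contact_force: [-0.9, -0.4, -0.6]
finger_gap: 0.001
grasp_force: 0.0
```

Emit:
arm_command:
  linear:
    - [0,-0.6,0]
    - [0,-0.6,0]
    - [0,-0.6,0]
    - [0,-0.6,0]
    - [0,-0.6,0]
    - [0,-0.6,0]
    - [0,-0.6,0]
    - [0,0,0]
  spin: [0,0,0,0,0,0,0,0]
  fingers: [-1,-1,-1,-1,-1,-1,-1,-1]

```text
clock: 17.42
position: [0.5824, 0.1762, 0.0962]
eef_rot: [[0.073, 0.997, -0.0], [0.997, -0.073, -0.0], [-0.0, -0.0, -1.0]]
contact_force: [2.0, -0.9, -1.6]
finger_gap: -0.002
grasp_force: 0.5
```

Emit:
arm_command:
  linear:
    - [0,-0.7,0]
    - [0,-0.7,0]
    - [0,-0.7,0]
    - [0,-0.7,0]
    - [0,-0.7,0]
    - [0,-0.7,0]
    - [0,0,0]
  spin: [0,0,0,0,0,0,0]
  fingers: [-1,-1,-1,-1,-1,-1,-1]

```text
clock: 18.3
position: [0.5405, 0.1793, 0.0964]
eef_rot: [[0.073, 0.997, -0.0], [0.997, -0.073, -0.0], [-0.0, -0.0, -1.0]]
contact_force: [1.2, -0.2, 2.0]
finger_gap: -0.0
grasp_force: 0.7
```

Emit:
arm_command:
  linear:
    - [0,-0.5,0]
    - [0,-0.5,0]
    - [0,-0.5,0]
    - [0,-0.5,0]
    - [0,-0.5,0]
    - [0,0,0]
  spin: [0,0,0,0,0,0]
  fingers: [-1,-1,-1,-1,-1,-1]

```text
clock: 19.05
position: [0.5154, 0.1811, 0.0963]
eef_rot: [[0.073, 0.997, -0.001], [0.997, -0.073, -0.0], [-0.0, -0.001, -1.0]]
contact_force: [-1.0, 0.1, 3.9]
finger_gap: 0.0
grasp_force: 1.7
```

Emit:
arm_command:
  linear:
    - [0,-0.43,0.47]
    - [0,-0.43,0.47]
    - [0,-0.43,0.47]
    - [0,-0.23,0.5]
    - [0,-0.23,0.5]
    - [0,-0.23,0.5]
    - [0,-0.23,0.5]
    - [0,0,0]
  spin: [0,0,0,0,0,0,0,0]
  fingers: [-1,-1,-1,-1,-1,-1,-1,-1]

```text
clock: 20.05
position: [0.4941, 0.1827, 0.0618]
eef_rot: [[0.073, 0.997, -0.0], [0.997, -0.073, -0.0], [-0.0, -0.0, -1.0]]
contact_force: [-1.3, -0.6, 2.0]
finger_gap: 0.0
grasp_force: 1.3
```

Emit:
arm_command:
  linear:
    - [0,-0.03,0.4]
    - [0,-0.03,0.4]
    - [0,-0.03,0.4]
    - [0,0,0]
    - [0,0,0]
  spin: [0,0,0,0,0]
  fingers: [-1,-1,-1,-1,-1]

```text
clock: 20.68
position: [0.4934, 0.1828, 0.0502]
eef_rot: [[0.073, 0.997, 0.0], [0.997, -0.073, 0.0], [0.0, 0.0, -1.0]]
contact_force: [0.2, 0.9, 1.4]
finger_gap: 0.001
grasp_force: 1.1
```

Emit:
arm_command:
  linear:
    - [0,0,0.2]
    - [0,0,0.2]
    - [0,0,0.15]
    - [0,0,0.1]
    - [0,0,0.1]
    - [0,0,0]
  spin: [0,0,0,0,0,0]
  fingers: [-1,-1,-1,-1,-1,-1]

```text
clock: 21.42
position: [0.4929, 0.1827, 0.0426]
eef_rot: [[0.073, 0.997, -0.001], [0.997, -0.073, -0.0], [-0.0, -0.001, -1.0]]
contact_force: [-1.8, -0.6, 3.5]
finger_gap: -0.001
grasp_force: 1.5
```

Emit:
arm_command:
  linear:
    - [0,0,0.1]
    - [0,0,0.1]
    - [0,0,0.1]
    - [0,0,0]
  spin: [0,0,0,0]
  fingers: [-1,-1,-1,-1]

```text
clock: 21.92
position: [0.4936, 0.1827, 0.0395]
eef_rot: [[0.073, 0.997, 0.001], [0.997, -0.073, 0.0], [0.0, 0.001, -1.0]]
contact_force: [1.2, 0.3, 0.3]
finger_gap: 0.001
grasp_force: 0.0
```

Emit:
arm_command:
  linear:
    - [0,0,0.1]
    - [0,0,0.05]
    - [0,0,0]
  spin: [0,0,0]
  fingers: [-1,-1,-1]

```text
clock: 22.3
position: [0.4934, 0.1828, 0.0381]
eef_rot: [[0.073, 0.997, 0.0], [0.997, -0.073, 0.0], [0.0, 0.0, -1.0]]
contact_force: [0.4, -0.6, 1.1]
finger_gap: -0.003
grasp_force: 0.1
```

Emit:
arm_command:
  linear:
    - [0,0,0.05]
    - [0,0,0.05]
    - [0,0,0]
  spin: [0,0,0]
  fingers: [-1,-1,-1]

```text
clock: 22.68
position: [0.4934, 0.1828, 0.0376]
eef_rot: [[0.073, 0.997, 0.0], [0.997, -0.073, 0.0], [0.0, 0.0, -1.0]]
contact_force: [-1.1, -0.7, 7.2]
finger_gap: -0.004
grasp_force: 3.4
```

Emit:
arm_command:
  linear:
    - [0,0,0.04]
    - [0,0,0]
    - [0,0,-0.5]
    - [0,0,-3]
    - [0,0,-5]
    - [0,0,-5]
    - [0,0,0]
    - [0,0,0]
  spin: [0,0,0,0,0,0,0,0]
  fingers: [-1,-1,-1,-1,-1,-1,-1,-1]

```text
clock: 23.68
position: [0.4928, 0.1826, 0.1713]
eef_rot: [[0.073, 0.997, -0.0], [0.997, -0.073, -0.0], [-0.0, -0.0, -1.0]]
contact_force: [0.4, 0.1, -1.2]
finger_gap: -0.005
grasp_force: 0.0
```

Run:
```python
from h import *
w=cap('wrist'); s=cap('scene'); st=manip.get_state(); print(st['clock'],st['position'],st['contact_force'])
O=np.array([.5302,.18]);yaw=np.radians(-4.18)
o=ortho(w,O,yaw,.029,.06,.12,.0005)
a=cv2.resize(s['frame'][200:280,325:425],(540,432),interpolation=cv2.INTER_CUBIC)
cv2.imwrite('pics/o6.png',np.hstack([o,np.vstack([a,np.zeros((48,540,3),np.uint8)])]))
```

```text
23.775 [0.49225924 0.18236777 0.17035181] [-0.22201987 -0.42047959 -0.48448194]
```

View pics/o6.png

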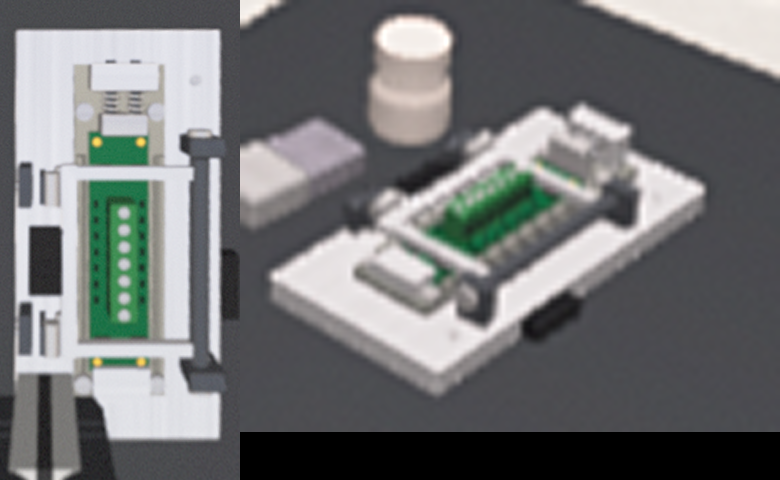

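The rail lies shut across the strip, with its arms at rows 172 and 348 and the bar under both catches at about (50,188) and (50,332). The strip is home and the arm is clear, so I'm handing in.

```bash
python3 -c "
from rig import workorder
print(workorder.hand_in())"
```

```text
the job is handed in; nothing more can be done
None
```

The strip is home in the channel with the rail shut under both catches, as the last pictures show, and the job was handed in at about 24 s with no verdict returned.

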